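Rock the pendulum tilt gauge on its rib to the preset mark

ROBOT

A 7-joint arm with a two-finger parallel gripper is mounted at the origin on the work surface. World frame = base frame: x ahead of the robot, y to its left, z up, the work surface at z = 0. Lengths are in m, angles in degrees, forces in N, time in s.
With the tool pointing down it reaches from about 0.35 to 0.9 m from the base axis. Payload 19.9 kg.
Tool frame: the origin (TCP) lies at the centre of the arm's flange, where the gripper is bolted on; the fingertips stand 173 mm ahead of it and the grasp point (between the pads) lies 155 mm ahead of it; z points along the fingers, y is the line along which they close (so a half turn about z gives the same grasp; the last joint's range is limited). The gripper opens to 85 mm and grips with 20 to 120 N. Pads are 22 mm wide; open, the fingers measure 114 mm over their backs; the gripper's body (76 mm by 85 mm) begins 54 mm behind the grasp point. The pads swing forward as they close: fully open they stand 13 mm farther back than shut.
Start: joints at [-69.528, 23.915, -0.59, 92.452, 0.269, 63.638, -3.037], TCP at [0.243, 0.576, 0.405] pointing down, gripper open.
Joint ranges: [-161.28, 161.28], [-22.2, 115.67], [-73.04, 71.86], [3.21, 147.25], [-68.34, 248.33], [10.77, 114.83], [-161.83, 161.83]. Speed limits (degrees/s): [108.29, 108.29, 136.94, 136.94, 172.46, 172.46, 172.46].

INTERFACE

Orientations are given as a 3x3 rotation matrix whose columns are the frame's x, y, z axes.
In Python, from station import arm gives the robot as it stands. Calls block until the motion is done:
- arm.goto(position, orientation): joint-space move of the TCP to a pose.
- arm.move_straight(position, frame=None, feed=0.15, until_force=None): straight line of the TCP; frame=None keeps the orientation; feed is the mean speed in m/s. With until_force (N) it stops when the force on the tool has changed by that much, and returns True; else False.
- arm.set_joints(angles): joint-space move.
- arm.command_gripper(opening, effort=None): finger opening in m; effort is the grip in N (None keeps the last); returns when the fingers have stopped.
- arm.sleep(seconds).
- arm.ik(position, orientation): joint angles nearest the present ones, or None.
- arm.state(): the state.
- arm.get_image(name): name is "scene" or "top" or "wrist"; returns a dict with "pixels" (400x640x3 uint8, blue, green, red), "vfov" (degrees; the focal length in pixels is half the picture's height over the tangent of half this angle, whatever the lens; pixels are square), "cx", "cy" (the principal point, pixels), "position" and "rotation" of the camera in the world. Camera axes: x right, y down, z forward; pixel columns grow to the right and rows downward; lengths in m; the calibration is good to about 2 mm. A picture is of the moment at which its call begins. There is no depth.
A pose or a line that the arm cannot do raises arm.IKError and nothing moves.
- arm.finish_job(): hands the job in; it is judged then, once.
The state is a dict: "t": time; "joints": joint angles; "dq": joint speeds; "tau": joint torques, N m; "ee_pos": TCP position; "ee_rot": TCP orientation; "ft_force": force on the tool from outside, world axes, zero at the start; "moment": the same for the moment, N m; "opening": finger opening in m; "gripper_force": force on a finger pad.
Only numpy, scipy, OpenCV 4.12 (cv2) and the standard library are available. Lean on these libraries where they do the work, as an engineer would, in place of code of your own. Each camera call takes 0.05 s, during which the arm holds its last target. There are 200 camera calls.

TASK

Build the rocking seat on the bolted-down base block: stack the plain spacer plate on it, then the ribbed plate on the spacer with the rib up, edges flush all round. Then take the pendulum gauge by its black handle, rest the middle of its sole lightly on the rib, square across it, and rock it until the swinging pointer settles on the preset mark tab; finish while holding it there, gripped and touching the rib, with the pile still square and the other things on the table left where they are.

Things in the scene. Friction and masses are not known exactly. Their poses are not given: they have to be found in the camera images.
- base_block: fixed aluminium block 90 (x) x 50 (y) x 20 mm high, bolted to the table through a 6 mm thick foot that sticks out 30 mm at both x ends. Origin: centre of its underside, on the table; its flat top is 20 mm above that; z up
- spacer: loose plain aluminium plate 90 (x) x 50 (y) x 14 mm thick, about 0.17 kg, lying flat on the table. Origin: centre of its underside; z up
- rib_plate: loose aluminium plate 90 (x) x 50 (y) x 14 mm thick, about 0.2 kg, lying flat on the table, with a rib 60 mm long, 16 mm wide and 14 mm high along its x axis in the middle of its top; the rib's top is half-round, radius 8 mm (its crest is 28 mm above the underside, the centre of the rounding 20 mm). Origin: centre of the underside; z up
- gauge: loose pendulum tilt gauge, about 0.48 kg, standing on its flat steel sole 36 (x) x 120 (y) x 12 mm; above it an upright dial, radius 60, 12 mm thick, in the y-z plane (alike to +x and -x), axle 80 mm above the underside; on top a black handle 24 (x) x 40 (y) mm, 140 to 185 mm above the underside, free to grip on all sides. Origin: centre of the sole's underside; z up
- pointer (a joint): angle (rad) of the free pendulum pointer about the gauge's +x axis through the dial's axle; 0 when it points straight down the gauge's -z, positive towards the gauge's +y. It always hangs plumb: rolling the gauge about its +x by an angle a makes it read -a. Lightly damped, settles in about 1 s; its swing period is about 0.35 s
- bezel (a joint): angle (rad) of the preset mark tab about the same axis, same zero and sign as the pointer. A ring round the dial carries the tab; preset before the start, always some way to the +y side, and it stays where it is
- pointer_tip (a point): tip of the pointer, 50 mm from the axle, on the dial's +x side
- mark (a point): inner end of the mark tab, 50 mm from the axle, on the dial's +x side; the tab is black, 8 mm wide, 12 mm long, reaching inwards from the ring, and the pointer is on the mark when its tip is within the tab's width. It moves with the gauge
- lens_barrel: black lens barrel, upright cylinder 36 mm across, 50 mm tall. A bystander: leave it alone
- lens_cap: black round lens cap 52 mm across, 10 mm thick, lying flat. A bystander: leave it alone
- driver: screwdriver with grey handle, lying down. A bystander: leave it alone
- wrench: small steel spanner, lying flat. A bystander: leave it alone
- screw_tray: open white plastic tray 100 x 70 x 30 mm with one divider. A bystander: leave it alone
- wash_bottle: white bottle 60 mm across, 150 mm tall. A bystander: leave it alone
- sample_case: flat clear plastic case 80 x 60 x 22 mm. A bystander: leave it alone
- tape_roll: roll of grey tape lying flat, 80 mm outside, 20 mm tall. A bystander: leave it alone
Not all that is in view belongs to the job. There is more than one size of the gauge; the one meant has the size given above.

How it is judged:
By the outcome, as a careful person would: the job done as asked, in the order asked, and still so for the second after the job is handed in, while the arm keeps its last pose, push and grip.
It also fails if it takes over 66 s, if anything falls off the work surface, if the arm or the gripper's body presses on something with over 40 N, if the wrist force passes 120 N, or if a joint passes its speed limit or range.

## Working session

There is one attempt and no reset: what is moved stays moved. The work goes in short steps, each a Python script; the robot and the scene stay as the last script left them, time stands still between calls to the robot, and variables do not carry over. Pictures are saved under pics/ and viewed, at most 10 in all, crops included, and the job is handed in when it is done.

```bash
ls; mkdir -p pics; python3 - <<'E'
from station import arm
import cv2,numpy as np,pickle
d={n:arm.get_image(n) for n in("scene","top","wrist")}
pickle.dump(d,open("im0.pkl","wb"))
for n,i in d.items():
    cv2.imwrite(f"pics/{n}0.png",i["pixels"]); print(n,i["vfov"],i["cx"],i["cy"],np.round(i["position"],4),np.round(i["rotation"],4).tolist())
s=arm.state();print(s["t"],s["ee_pos"],np.round(s["ee_rot"],3).tolist(),s["opening"])
E
```

```text
pics
scene 52.665771901650665 317.843894153218 199.92644378957107 [ 0.967  -0.4111  0.955 ] [[0.6621, 0.6077, -0.4386], [0.7494, -0.53, 0.3969], [0.0087, -0.5915, -0.8063]]
top 52.921749134289605 323.70380121142904 192.66118540959422 [0.3592 0.012  1.1403] [[-0.0053, -0.9919, 0.1267], [-0.9999, 0.0068, 0.0115], [-0.0123, -0.1267, -0.9919]]
wrist 68.59012579638726 317.3864900817805 195.38859888603778 [0.1694 0.607  0.3732] [[0.3876, 0.8759, 0.2874], [0.9218, -0.3678, -0.1222], [-0.0014, 0.3123, -0.95]]
0.15 [0.24263288 0.57587894 0.40419311] [[-0.922, 0.388, -0.0], [0.388, 0.922, -0.001], [-0.0, -0.001, -1.0]] 0.08540793213734689
```

View pics/top0.png

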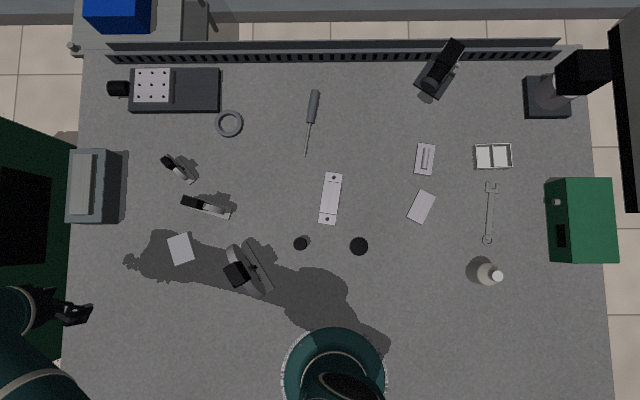

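View pics/scene0.png

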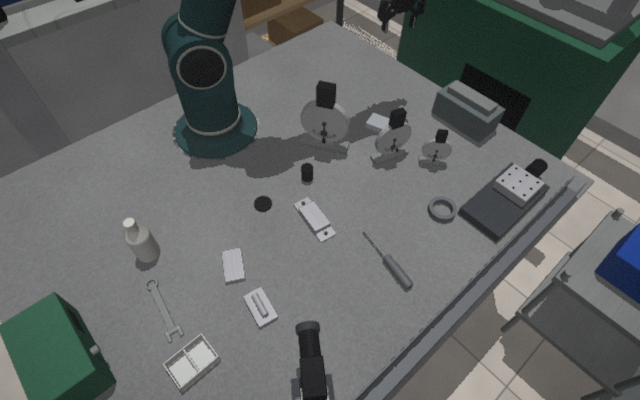

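The top view shows the base block (with foot holes) at (330,198), the rib plate at (425,158), the plain spacer at (421,206) and the sample case at (180,248). There are three gauges, at top (250,270), (206,205) and (178,168), which are at scene (325,120), (393,137) and (436,150). I'll triangulate the black handle tops to get their sizes.

```bash
cat > h.py <<'E'
import cv2,numpy as np
def f(im): return 200/np.tan(np.radians(im["vfov"]/2))
def ray(im,px):
    px=np.atleast_2d(np.asarray(px,float)); F=f(im)
    d=np.c_[(px[:,0]-im["cx"])/F,(px[:,1]-im["cy"])/F,np.ones(len(px))]@np.array(im["rotation"]).T
    return np.array(im["position"]),d
def plane(im,px,z):
    o,d=ray(im,px); return o+d*((z-o[2])/d[:,2])[:,None]
def proj(im,P):
    c=(np.atleast_2d(P)-im["position"])@np.array(im["rotation"]); return c[:,:2]/c[:,2:]*f(im)+[im["cx"],im["cy"]]
def tri(views):
    A=np.zeros((3,3));b=np.zeros(3);L=[]
    for im,px in views:
        o,d=ray(im,px); d=d[0]/np.linalg.norm(d[0]); M=np.eye(3)-np.outer(d,d); A+=M;b+=M@o;L.append((M,o))
    P=np.linalg.solve(A,b); return P,max(np.linalg.norm(M@(P-o)) for M,o in L)
def blobs(mask,amin=20):
    n,l,s,c=cv2.connectedComponentsWithStats(mask.astype(np.uint8)); return [(np.round(c[i],1),s[i,4],s[i,:4],l==i) for i in range(1,n) if s[i,4]>=amin]
E
python3 - <<'E'
import pickle,numpy as np
from h import *
d=pickle.load(open("im0.pkl","rb"));T,S=d["top"],d["scene"]
B={}
for n,im,roi in(("top",T,(120,140,300,310)),("scene",S,(280,70,470,180))):
    g=im["pixels"].max(2); m=np.zeros_like(g,bool); x0,y0,x1,y1=roi; m[y0:y1,x0:x1]=(g<38)[y0:y1,x0:x1]
    B[n]=blobs(m,15)
    for b in B[n]: print(n,b[0],b[1],b[2])
for a,b,nm in(((237,273),(326,96),"big"),((190,202),(398,118),"mid"),((168,161),(441,137),"small")):
    P,e=tri([(T,a),(S,b)]);print(nm,P.round(3),e.round(4))
for nm,p in(("base",(330,198)),("rib",(425,158)),("spacer",(421,206))): print(nm,plane(T,p,.015).round(3))
# bright plates
m=(T["pixels"].min(2)>120); 
for b in blobs(m,150): print("bright",b[0],b[1],b[2])
E
```

```text
top [120.3 167. ] 44 [120 155   2  29]
top [168.1 162.4] 125 [161 156  16  14]
top [192.4 202. ] 204 [181 195  25  15]
top [296.9 243.6] 58 [294 238   6  12]
top [236.8 273.6] 454 [223 261  28  27]
top [252.2 267. ] 47 [248 261  10  11]
scene [465.3  77. ] 123 [460  70  10  16]
scene [325.6  96.3] 365 [317  83  19  26]
scene [397.2 118.7] 210 [390 108  16  21]
scene [441.2 136. ] 112 [436 130  12  13]
scene [306.4 174.5] 91 [302 167  10  13]
big [0.294 0.224 0.198] 0.0003
mid [0.464 0.354 0.154] 0.001
small [0.575 0.429 0.113] 0.0021
base [[0.488 0.007 0.015]]
rib [[ 0.6   -0.264  0.015]]
spacer [[ 0.463 -0.247  0.015]]
bright [588.7  32.4] 1199 [565  19  54  30]
bright [368.8  30.1] 1321 [331  21  77  19]
bright [446.6  29.2] 1332 [409  21  78  18]
bright [526.8  28.9] 1402 [487  20  79  25]
bright [244.9  31.2] 226 [239  23  13  18]
bright [291.8  30.9] 1310 [253  22  77  18]
bright [47.8 50.5] 2629 [19 25 65 49]
bright [ 9.4 48.5] 944 [ 0 26 22 48]
bright [151.3  84.8] 1081 [133  68  37  34]
bright [ 7.3 95.4] 649 [ 0 75 17 45]
bright [ 48.5 102.1] 3513 [14 75 69 61]
bright [602.2 116.6] 1528 [587  81  31  66]
bright [424.6 158.4] 468 [414 143  22  32]
bright [491.4 156.8] 583 [476 145  35  23]
bright [614.  183.6] 1451 [592 148  48  80]
bright [329.8 198. ] 876 [318 171  25  55]
bright [421.  206.4] 559 [407 189  29  36]
bright [624.  275.3] 2499 [603 229  37  85]
bright [180.2 248.4] 597 [167 232  28  34]
bright [490.3 277.3] 248 [478 270  26  16]
bright [625.1 355.5] 2405 [607 316  33  84]
```

```bash
python3 - <<'E'
import cv2
im=cv2.imread("pics/scene0.png"); cv2.imwrite("pics/sg.png",cv2.resize(im[70:180,285:470],None,fx=4,fy=4,interpolation=cv2.INTER_CUBIC))
E
```

```text
(no output)
```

View pics/sg.png

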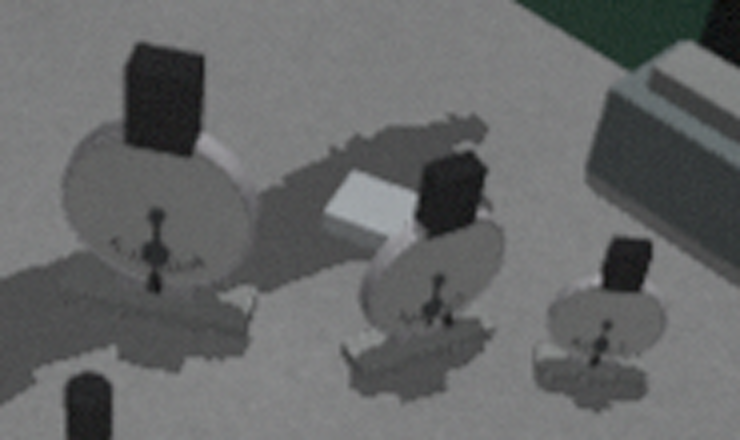

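The three candidates are the gauges at scene (326,110), (394,135) and (436,148), with handle mid-heights of about 198, 154 and 113 mm. The middle one best fits the stated 162 mm. In the crop its pointer faces the scene camera, with the tab just to the right of the pointer. I'll confirm its size in the wrist view.

Next are wrist views of the plates and base, plus a check of IK options for a dial view.

```bash
cat >> h.py <<'E'
def down(yaw): # tool x at yaw (deg), z down
    c,s=np.cos(np.radians(yaw)),np.sin(np.radians(yaw)); return np.array([[c,s,0],[s,-c,0],[0,0,-1.]])
E
python3 - <<'E'
from station import arm
import pickle
from h import *
d=pickle.load(open("im0.pkl","rb"))["wrist"];s=arm.state();R=np.array(s["ee_rot"])
Rc=R.T@np.array(d["rotation"]);pc=R.T@(np.array(d["position"])-s["ee_pos"]);np.savez("cam.npz",Rc=Rc,pc=pc);print(pc,Rc.round(3).tolist())
for y in(180,0,90,-90):
    q=arm.ik([.52,-.13,.35],down(y));print(y,None if q is None else np.round(q,0))
# dial views: camera at g+dist*dir, looking at dial centre
g=np.array([.464,.354,.085])
ax=np.array([.96,-.28,0]);ay=np.array([.28,.96,0])
for e in(20,30,40,50,60):
  for az in(-40,-20,0,20):
    for dist in(.25,.3):
      h=ax*np.cos(np.radians(az))+ay*np.sin(np.radians(az)); v=h*np.cos(np.radians(e))+[0,0,np.sin(np.radians(e))]
      for roll in(0,90,180,270):
        z=-v;x=np.cross(z,[0,0,1]);x/=np.linalg.norm(x);y=np.cross(z,x)
        c,sn=np.cos(np.radians(roll)),np.sin(np.radians(roll))
        RC=np.c_[c*x+sn*y,-sn*x+c*y,z]; RT=RC@Rc.T; p=g+dist*v-RT@pc
        q=arm.ik(p,RT)
        if q is not None: print("e",e,"az",az,dist,"roll",roll,p.round(2),"tip",(p+RT[:,2]*.173).round(2),np.round(q,0))
E
```

```text
[0.07955143 0.00030175 0.0310117 ] [[0.001, -0.95, -0.312], [1.0, 0.001, -0.0], [0.0, -0.312, 0.95]]
180 [-22.  22.  40. 109. -18.  55. 117.]
0 [-34.  29.  59. 110. -29.  58. -52.]
90 [-28.  25.  49. 109. -22.  56.  31.]
-90 [ -36.   31.   62.  110.  -32.   59. -140.]
e 20 az -40 0.25 roll 0 [0.61 0.13 0.09] tip [0.52 0.27 0.09] [  5.  65. -13.  85. -55.  95.  59.]
e 20 az -40 0.25 roll 90 [0.53 0.11 0.17] tip [0.49 0.27 0.12] [  7.  46. -11. 109. -65.  72. -22.]
e 20 az -40 0.25 roll 180 [0.58 0.18 0.25] tip [0.51 0.29 0.15] [ -39.   47.   41.   98.  -68.   95. -118.]
e 20 az -40 0.25 roll 270 [0.67 0.2  0.17] tip [0.54 0.3  0.12] [  0.  62. -21.  72. -34.  97. 130.]
e 20 az -40 0.3 roll 0 [0.64 0.09 0.11] tip [0.54 0.24 0.1 ] [  6.  65. -10.  82. -55. 101.  57.]
e 20 az -40 0.3 roll 90 [0.55 0.07 0.19] tip [0.51 0.23 0.13] [  3.  45.  -1. 106. -66.  81. -22.]
e 20 az -40 0.3 roll 180 [0.61 0.14 0.27] tip [0.53 0.25 0.16] [ -34.   48.   41.   94.  -65.   98. -118.]
e 20 az -40 0.3 roll 270 [0.69 0.16 0.19] tip [0.56 0.26 0.13] [  0.  62. -16.  68. -35. 103. 131.]
e 20 az -20 0.25 ro
[... 11820 characters left out ...]
az 20 0.25 roll 90 [0.6  0.28 0.31] tip [0.51 0.33 0.16] [-30.  39.  11.  86. -33.  82.  -9.]
e 60 az 20 0.25 roll 180 [0.52 0.36 0.35] tip [0.48 0.36 0.18] [ -59.   34.   33.   92.  -24.   72. -105.]
e 60 az 20 0.25 roll 270 [0.59 0.45 0.31] tip [0.51 0.39 0.16] [-30.  51. -19.  64.   9. 101. 141.]
e 60 az 20 0.3 roll 0 [0.69 0.37 0.31] tip [0.56 0.36 0.19] [-15.  62. -32.  49.   0. 114.  52.]
e 60 az 20 0.3 roll 90 [0.62 0.28 0.35] tip [0.54 0.33 0.21] [-29.  39.  12.  80. -32.  88. -11.]
e 60 az 20 0.3 roll 180 [0.54 0.36 0.39] tip [0.51 0.36 0.22] [ -58.   33.   34.   86.  -23.   78. -106.]
e 60 az 20 0.3 roll 270 [0.61 0.45 0.35] tip [0.53 0.39 0.21] [-30.  52. -18.  57.  10. 107. 143.]
```

```bash
python3 - <<'E'
from station import arm
import pickle
from h import *
c=np.load("cam.npz");Rc,pc=c["Rc"],c["pc"];D={}
def snap(n):
    arm.sleep(.15); D[n]=arm.get_image("wrist"); D[n]["tcp"]=np.array(arm.state()["ee_pos"]); cv2.imwrite(f"pics/{n}.png",D[n]["pixels"])
arm.goto([.60,.22,.44],down(90)); snap("g1")
g=np.array([.464,.354,.085]);e=np.radians(40);v=np.array([.96*np.cos(e),-.28*np.cos(e),np.sin(e)])
z=-v;x=np.cross(z,[0,0,1]);x/=np.linalg.norm(x);y=np.cross(z,x);RC=np.c_[y,-x,z];RT=RC@Rc.T
arm.goto(g+.3*v-RT@pc,RT); snap("g2")
for n,p in(("b1",(.53,-.08)),("b2",(.45,-.08)),("p1",(.49,-.34)),("p2",(.58,-.34))): arm.goto([*p,.34],down(90)); snap(n)
pickle.dump(D,open("im1.pkl","wb"));s=arm.state();print(s["t"],np.round(s["joints"],0))
r=cv2.rotate(D["g2"]["pixels"],cv2.ROTATE_90_CLOCKWISE)
a=np.zeros((600,800,3),np.uint8)
for i,n in enumerate(("g2","b1","p1","g1")): a[(i//2)*300:(i//2)*300+250,(i%2)*400:(i%2)*400+400]=cv2.resize(D[n]["pixels"],(400,250),interpolation=cv2.INTER_AREA)
cv2.imwrite("pics/m1.png",a)
E
```

```text
7.15 [  1.  38.  40.  90. -26.  62.  47.]
```

View pics/m1.png

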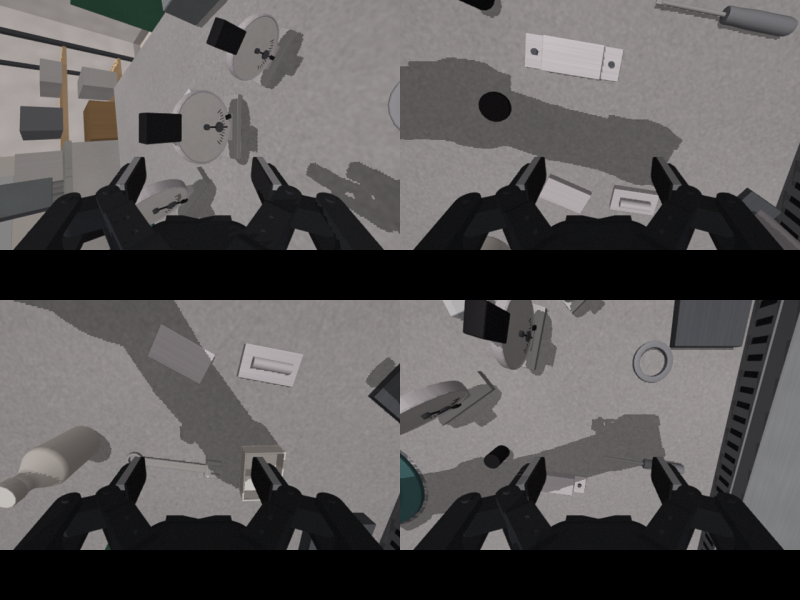

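The dial view shows the middle gauge centred at about (320,200), with the big one at lower left and the small one at upper right. The base block is in b1 at (918/1.6,57), and both plates are clear in p1. I'll enlarge the gauge and segment the plates.

```bash
python3 - <<'E'
import pickle
from h import *
D=pickle.load(open("im1.pkl","rb"))
cv2.imwrite("pics/g2c.png",cv2.resize(D["g2"]["pixels"][130:270,210:420],None,fx=3.7,fy=3.7,interpolation=cv2.INTER_CUBIC))
a=np.zeros((600,640,3),np.uint8)
for n,(x0,y0,x1,y1),r in(("b1",(180,40,380,140),0),("p1",(220,50,500,150),1)):
    c=cv2.resize(D[n]["pixels"][y0:y1,x0:x1],None,fx=640/(x1-x0),fy=640/(x1-x0),interpolation=cv2.INTER_CUBIC); a[r*325:r*325+min(len(c),325 if r==0 else 275)]=c[:325 if r==0 else 275]
cv2.imwrite("pics/bp.png",a)
E
```

```text
(no output)
```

View pics/g2c.png

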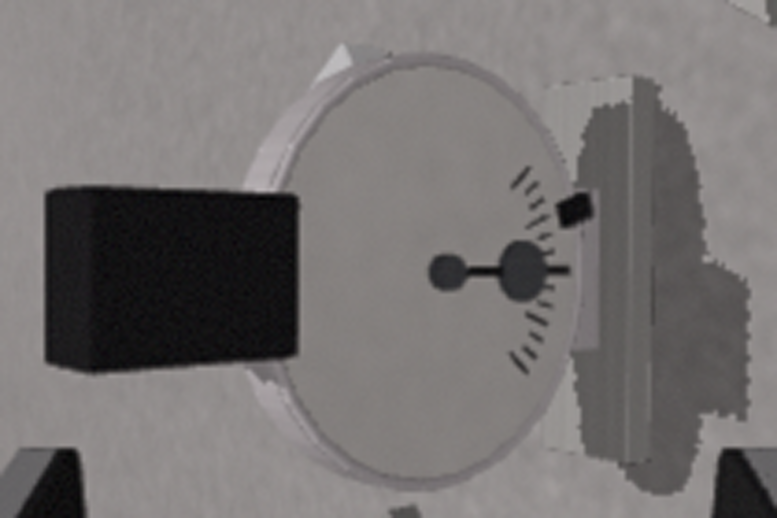

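View pics/bp.png

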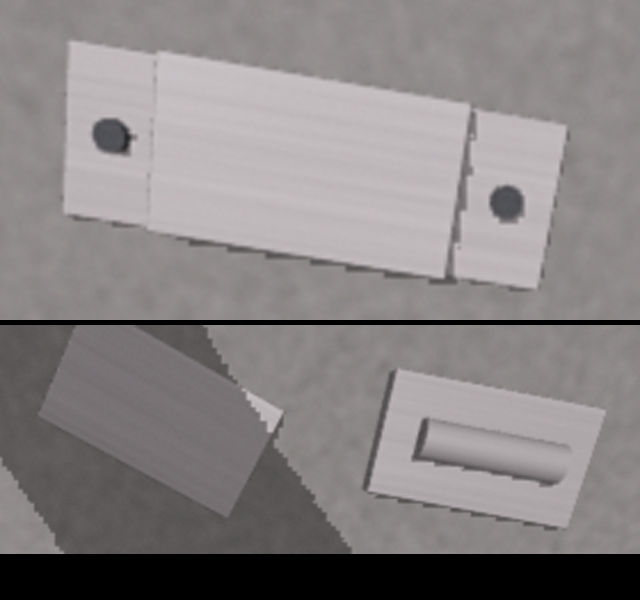

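The gauge crop shows the axle at about (447,272), the pointer tip at (568,270) and the black tab at (575,209), so the tab is on the +y side, roughly 18–20°. In the other crops the base top corners are clear. The spacer is half in shadow with its right tip lit, and the rib plate is fully lit. Next I refine the edges with sub-pixel line fits and triangulate the corners.

```bash
cat >> h.py <<'E'
def edges(im,Q,w=4,inset=.15):
    """refine quad Q (4x2 px) of a surface brighter than its surround: edge points -> lines -> corners"""
    g=cv2.GaussianBlur(im["pixels"].astype(np.float32).mean(2),(0,0),.7); Q=np.asarray(Q,float); c=Q.mean(0); L=[];res=[]
    t=np.arange(-w,w+.01,.25)
    for i in range(4):
        A,B=Q[i],Q[(i+1)%4]; u=(B-A)/np.linalg.norm(B-A); n=np.array([-u[1],u[0]]); n*=np.sign(n@(A-c))
        s=np.linspace(inset,1-inset,40); P=A+s[:,None]*(B-A)
        XY=(P[:,None]+t[None,:,None]*n).astype(np.float32)
        v=cv2.remap(g,XY[...,0].copy(),XY[...,1].copy(),cv2.INTER_LINEAR)
        dr=v[:,:-4]-v[:,4:]; k=dr.argmax(1); p=P+t[k+2][:,None]*n
        o=t[k+2]; p=p[np.abs(o-np.median(o))<1.5] if w<6 else p
        vx,vy,x0,y0=cv2.fitLine(p.astype(np.float32),cv2.DIST_HUBER,0,.01,.01).ravel()
        l=np.array([vy,-vx,-(vy*x0-vx*y0)]); L.append(l); res.append(np.median(np.abs(p@l[:2]+l[2])))
    C=np.array([np.cross(L[i-1],L[i]) for i in range(4)]); return C[:,:2]/C[:,2:],np.round(res,2)
def rect(C):
    """centre, yaw (deg, long axis) and sides of a quad of world corners"""
    C=np.asarray(C); c=C.mean(0); a=(C[1]-C[0]+C[2]-C[3])/2; b=(C[3]-C[0]+C[2]-C[1])/2
    la,lb=np.linalg.norm(a[:2]),np.linalg.norm(b[:2])
    x=(a[:2]/la+np.array([b[1],-b[0]])/lb*np.sign(a[0]*b[1]-a[1]*b[0])) if la>lb else (b[:2]/lb+np.array([a[1],-a[0]])/la*np.sign(b[0]*a[1]-b[1]*a[0]))
    return c,np.degrees(np.arctan2(x[1],x[0])),(la,lb)
E
python3 - <<'E'
import pickle
from h import *
D=pickle.load(open("im1.pkl","rb"))
Q={"spacer":("p1","p2",.014,[(236.6,88.5),(319.7,133.6),(343.8,87.6),(260.7,42.6)]),"rib":("p1","p2",.014,[(393.7,69.7),(484.7,87.2),(468.5,138.4),(381.8,122.2)]),"base":("b1","b2",.02,[(229,56.3),(327.5,72.5),(319.7,126.9),(226.6,111.6)])}
out={}
for n,(v1,v2,z,q) in Q.items():
    a,b=D[v1],D[v2]
    c1,r1=edges(a,q); c1,r1=edges(a,c1,3)
    q2=proj(b,plane(a,c1,z)); c2,r2=edges(b,q2); c2,r2=edges(b,c2,3)
    T=[tri([(a,p),(b,w)]) for p,w in zip(c1,c2)]
    print(n,"res",r1,r2,"z tri",np.round([t[0][2] for t in T],4),"gap",np.round([t[1] for t in T],4))
    for v,c in((a,c1),(b,c2)):
        C,y,s=rect(plane(v,c,z)); print("   ",C.round(4),round(y,2),np.round(s,4))
    print("   px",c1.round(1).tolist(),c2.round(1).tolist())
# gauge
g2,g1=D["g2"],D["g1"]
for n,b in(("g1",g1),("g2",g2)):
    m=b["pixels"].max(2)<45; m[230:]=0
    for k in blobs(m,60): print(n,k[0],k[1],k[2])
def W(px): return (210+px[0]/3.7,130+px[1]/3.7)
for px in((447,272),(568,270),(575,209)): print(np.round(W(px),1))
E
```

```text
spacer res [0.15 0.21 0.   0.14] [0.23 0.2  0.24 0.21] z tri [0.0125 0.0128 0.0126 0.0135] gap [0.0001 0.0001 0.0001 0.0001]
    [ 0.4651 -0.2485  0.014 ] -27.79 [0.089  0.0491]
    [ 0.4654 -0.2487  0.014 ] -27.7 [0.0891 0.0491]
   px [[236.0, 89.0999984741211], [319.1000061035156, 133.89999389648438], [343.5, 87.30000305175781], [257.5, 38.099998474121094]] [[142.60000610351562, 87.5], [230.0, 132.1999969482422], [250.0, 85.19999694824219], [158.8000030517578, 36.099998474121094]]
rib res [0.18 0.24 0.24 0.24] [0.22 0.25 0.21 0.25] z tri [0.0126 0.014  0.014  0.0125] gap [0.0001 0.     0.     0.    ]
    [ 0.6014 -0.263   0.014 ] -10.03 [0.0893 0.0492]
    [ 0.6016 -0.2631  0.014 ] -10.04 [0.0888 0.0491]
   px [[393.3999938964844, 68.5999984741211], [485.0, 86.5999984741211], [467.5, 138.39999389648438], [380.3999938964844, 122.19999694824219]] [[298.20001220703125, 66.4000015258789], [391.29998779296875, 84.0], [378.79998779296875, 136.0], [290.3999938964844, 120.0999984741211]]
base res [0.23 0.23 0.23 0.25] [0.25 0.25 0.24 0.23] z tri [0.0199 0.0177 0.0173 0.0196] gap [0.     0.
[... 442 characters left out ...]
[137.3  33.1] 4053 [101   0  75  70]
g1 [448.3  45.1] 700 [432   0 101  76]
g1 [587.7   4.6] 253 [575   0  31  14]
g1 [582.6  33.7] 331 [567  25  31  18]
g1 [202.4  57.3] 150 [191  49  21  18]
g1 [575.4  63.5] 308 [561  55  29  16]
g1 [567.9  91.8] 279 [555  86  27  12]
g1 [561.3 118.5] 256 [548 113  27  12]
g1 [554.6 143.7] 239 [542 138  26  13]
g1 [549. 168.] 221 [538 161  23  15]
g1 [ 67.6 176.5] 265 [ 39 165  59  26]
g1 [542.7 190.6] 208 [532 183  22  17]
g1 [537.6 212.6] 195 [527 204  21  18]
g2 [361.2  57.6] 2272 [331  28  63  59]
g2 [85.6 69.2] 500 [  0  49 190  44]
g2 [ 29.7 105.3] 104 [  0 101  62  10]
g2 [255.3 204.7] 3127 [223 181  67  49]
[330.8 203.5]
[363.5 203. ]
[365.4 186.5]
```

```bash
python3 - <<'E'
from station import arm
import pickle
from h import *
yb=-8.95
u=np.array([np.cos(np.radians(yb)),np.sin(np.radians(yb))])
bc=np.array([.4915,.0067]); sc=np.array([.46525,-.2486]);ys=-27.75
D={}
def snap(n):
    arm.sleep(.15); D[n]=arm.get_image("wrist")
p=bc-.07*u; arm.goto([*p,.34],down(yb)); snap("b3"); arm.goto([*sc,.26],down(ys))
arm.move_straight([*sc,.1725],feed=.12); print("pre",arm.state()["ft_force"].round(1) if hasattr(arm.state()["ft_force"],"round") else arm.state()["ft_force"])
arm.command_gripper(.0,60); s=arm.state(); print("op",s["opening"],s["gripper_force"],np.round(s["ft_force"],1),np.round(s["ee_pos"],4))
arm.move_straight([*sc,.26]); snap("h1"); s=arm.state(); D["h1"]["R"],D["h1"]["t"]=np.array(s["ee_rot"]),np.array(s["ee_pos"])
pickle.dump(D,open("im2.pkl","wb")); print(s["t"],np.round(s["joints"],0),np.round(s["ft_force"],1),s["opening"])
q=proj(D["b3"],[[*(bc+a*45e-3*u+b*25e-3*np.array([-u[1],u[0]])),.02] for a,b in((-1,1),(1,1),(1,-1),(-1,-1))])
c,r=edges(D["b3"],q);c,r=edges(D["b3"],c,3);C,y,sd=rect(plane(D["b3"],c,.02)); print("b3",C.round(4),y.round(2),np.round(sd,4),r)
cv2.imwrite("pics/h1.png",D["h1"]["pixels"])
E
```

```text
pre [-0.9  0.6  0.5]
op 0.04887968375289304 60.307379364967346 [-3.4  3.6 14.2] [ 0.4654 -0.2487  0.1732]
12.9167 [-17.  37.  54. 114. -40.  50. -58.] [ 1.  -0.1 -0.9] 0.04823735174185305
b3 [0.4914 0.0067 0.02  ] -8.93 [0.0882 0.0491] [0.24 0.   0.23 0.  ]
```

View pics/h1.png

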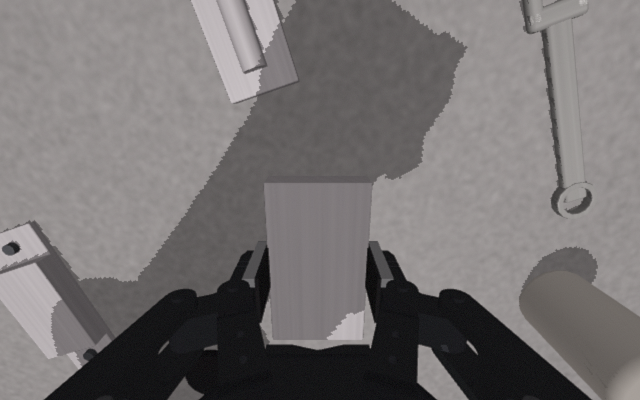

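The held-plate view shows the spacer level between the pads, with its end edge at row ~183 and columns 264–372. I measure it in the tool frame and place it against the base pose taken with the same camera yaw.

```bash
cat >> h.py <<'E'
def held(im,quad,zt):
    """visible front part of a held plate's top face -> tool-frame front-edge centre, yaw error(deg), width; zt = tool z of face"""
    R,t=im["R"],im["t"]; c,r=edges(im,quad,5,.2); c,r=edges(im,c,3,.2)
    o,d=ray(im,c); o=R.T@(o-t); d=d@R; P=o+d*((zt-o[2])/d[:,2])[:,None]
    f=(P[0]+P[1])/2; a=(P[0]-P[3])/np.linalg.norm(P[0]-P[3])+(P[1]-P[2])/np.linalg.norm(P[1]-P[2])
    return f,np.degrees(np.arctan2(a[1],a[0])),np.linalg.norm(P[0]-P[1]),c,r
E
python3 - <<'E'
import pickle
from h import *
D=pickle.load(open("im2.pkl","rb"));im=D["h1"]
print(im["R"].round(4).tolist())
f,y,w,c,r=held(im,[(265,183),(371,183),(369,238),(267,238)],.1592)
print(f.round(4),y.round(2),w.round(4),c.round(1).tolist(),r)
E
```

```text
[[0.8849, -0.4658, -0.0013], [-0.4658, -0.8849, 0.0002], [-0.0012, 0.0004, -1.0]]
[ 0.0445 -0.0006  0.1592] 0.66 0.0483 [[263.70001220703125, 182.5], [370.20001220703125, 182.5], [366.29998779296875, 238.60000610351562], [266.20001220703125, 238.1999969482422]] [0.   0.2  0.75 0.21]
```

```bash
python3 - <<'E'
from station import arm
import pickle
from h import *
yb=-8.94;u=np.array([np.cos(np.radians(yb)),np.sin(np.radians(yb))])
t=[.4913,.0061]; D={}
arm.goto([*t,.25],down(yb)); arm.move_straight([*t,.1965],feed=.15)
hit=arm.move_straight([*t,.1915],feed=.02,until_force=4); s=arm.state(); print(hit,np.round(s["ee_pos"],4),np.round(s["ft_force"],1))
arm.command_gripper(.07); s=arm.state();print(np.round(s["ft_force"],1))
arm.move_straight([*t,.26],feed=.2)
bc=np.array([.4914,.0067]);p=bc-.07*u; arm.goto([*p,.34],down(yb)); arm.sleep(.15); im=D["s1"]=arm.get_image("wrist")
pickle.dump(D,open("im3.pkl","wb")); print(arm.state()["t"])
n=np.array([-u[1],u[0]])
q=proj(im,[[*(bc+a*45e-3*u+b*25e-3*n),.034] for a,b in((-1,1),(1,1),(1,-1),(-1,-1))])
c,r=edges(im,q);c,r=edges(im,c,3);C,y,sd=rect(plane(im,c,.034)); d=C[:2]-bc;print("sp",C.round(4),y.round(2),np.round(sd,4),r,"off xy mm",round(d@u*1e3,2),round(d@n*1e3,2))
cv2.imwrite("pics/s1.png",cv2.resize(im["pixels"][40:240,180:480],None,fx=2.6,fy=2.6,interpolation=cv2.INTER_CUBIC)); print(c.round(1).tolist())
E
```

```text
True [0.4917 0.0059 0.1933] [-1.8  0.5 11.4]
[-0.8  0.4 -0.3]
16.3333
sp [0.4896 0.0063 0.034 ] -8.94 [0.0925 0.0491] [0.24 0.24 0.26 0.26] off xy mm -1.69 -0.64
[[291.8999938964844, 164.89999389648438], [288.79998779296875, 57.20000076293945], [346.1000061035156, 58.70000076293945], [343.6000061035156, 164.0]]
```

View pics/s1.png

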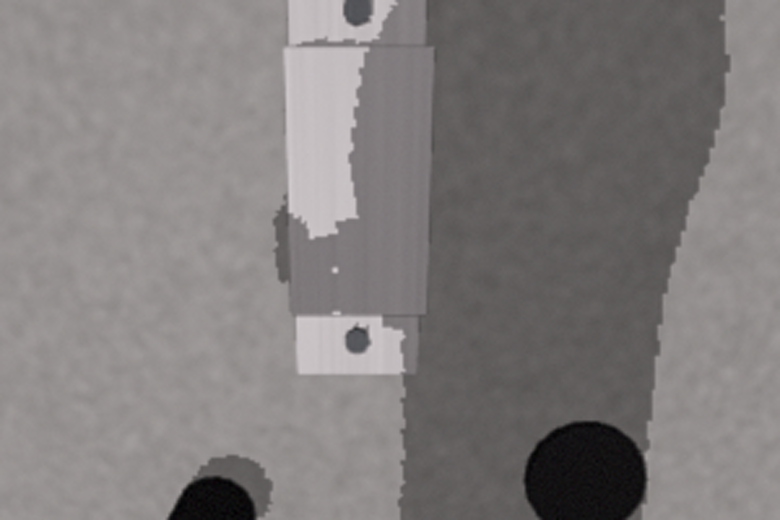

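The view shows the spacer on the block, with its top face at crop rows 47–315 and the foot visible at both ends. My end-edge finder was fooled by the bright foot, so I re-measure the ends directly, including the foot ends.

```bash
python3 - <<'E'
import pickle
from h import *
b3=pickle.load(open("im2.pkl","rb"))["b3"];s1=pickle.load(open("im3.pkl","rb"))["s1"]
yb=-8.94;u=np.array([np.cos(np.radians(yb)),np.sin(np.radians(yb))]);n=np.array([-u[1],u[0]]);bc=np.array([.4914,.0067])
def scan(im,z,ax,rng,lat,name,k=6):
    g=cv2.GaussianBlur(im["pixels"].astype(np.float32).mean(2),(0,0),.6)
    t=np.arange(*rng,.0002); acc=[]
    for l in lat:
        a,b=(u,n) if ax=="x" else (n,u)
        P=np.c_[bc+t[:,None]*a+l*b,np.full(len(t),z)]; q=proj(im,P).astype(np.float32); acc.append(cv2.remap(g,q[:,:1].copy(),q[:,1:].copy(),cv2.INTER_LINEAR).ravel())
    p=np.median(acc,0); d=p[k:]-p[:-k]; d=np.abs(d); pk=[i for i in range(1,len(d)-1) if d[i]>=d[i-1] and d[i]>d[i+1] and d[i]>5]
    print(name,[(round(float(t[i]+k*.0001)*1e3,1),int(p[i+k]-p[i])) for i in pk])
for im,z,nm in((b3,.02,"b3"),(s1,.034,"s1")):
    L=np.linspace(-.018,.018,15)
    scan(im,z,"x",(-.053,-.037),L,nm+" top -x"); scan(im,z,"x",(.037,.053),L,nm+" top +x")
    L=np.linspace(-.03,.03,15); scan(im,z,"y",(-.033,-.017),L,nm+" top -y"); scan(im,z,"y",(.017,.033),L,nm+" top +y")
    L=np.linspace(-.015,.015,15); scan(im,.006,"x",(-.085,-.065),L,nm+" foot -x"); scan(im,.006,"x",(.065,.085),L,nm+" foot +x")
    L=np.linspace(-.073,-.06,9); scan(im,.006,"y",(-.033,-.017),L,nm+" foot -y"); scan(im,.006,"y",(.017,.033),L,nm+" foot +y")
E
```

```text
b3 top -x [(-45.2, -8), (-42.2, -34)]
b3 top +x [(44.2, -31), (46.0, 29)]
b3 top -y [(-24.4, 18)]
b3 top +y [(24.6, -36)]
b3 foot -x [(-74.6, 19), (-74.0, 19)]
b3 foot +x [(74.4, -32)]
b3 foot -y [(-27.0, 25), (-24.6, 34)]
b3 foot +y [(24.2, -27)]
s1 top -x [(-45.0, -36)]
s1 top +x [(38.8, 8), (44.6, -43), (47.0, 42), (50.4, -10)]
s1 top -y [(-25.0, 18)]
s1 top +y [(23.8, -40)]
s1 foot -x [(-74.6, 25)]
s1 foot +x [(74.4, -31)]
s1 foot -y [(-25.0, 12), (-18.8, 35)]
s1 foot +y [(24.8, -24)]
```

The spacer is within about 0.2 mm in x and about 0.6 mm off in y. Next I place the rib plate at the base centre and square the whole pile with a pad squeeze against the fixed block.

```bash
python3 - <<'E'
from station import arm
import pickle
from h import *
yb=-8.94;u=np.array([np.cos(np.radians(yb)),np.sin(np.radians(yb))]);n=np.array([-u[1],u[0]]);bc=np.array([.4914,.0067])
rc=[.6015,-.2630];yr=-10.03;D={}
def st(m):
    s=arm.state(); print(m,round(s["t"],2),np.round(s["ee_pos"],4),np.round(s["ft_force"],1),round(s["opening"],4),round(s["gripper_force"],0))
arm.goto([*rc,.24],down(yr)); arm.move_straight([*rc,.1745],feed=.15); arm.command_gripper(0,60); st("grip")
arm.move_straight([*rc,.27],feed=.2); arm.goto([*bc,.26],down(yb)); arm.move_straight([*bc,.2115],feed=.15)
print(arm.move_straight([*bc,.2055],feed=.02,until_force=4)); st("down")
arm.command_gripper(.07); st("open")
arm.move_straight([*bc,.187],feed=.1); st("low"); arm.command_gripper(0,40); st("squeeze"); arm.command_gripper(.07); st("rel")
arm.move_straight([*bc,.27],feed=.25)
p=bc-.07*u; arm.goto([*p,.35],down(yb)); arm.sleep(.15); im=D["s2"]=arm.get_image("wrist"); pickle.dump(D,open("im4.pkl","wb")); st("view")
g=cv2.GaussianBlur(im["pixels"].astype(np.float32).mean(2),(0,0),.6)
def scan(z,ax,rng,lat,name,k=6):
    t=np.arange(*rng,.0002); a,b=(u,n) if ax=="x" else (n,u); acc=[]
    for l in lat:
        q=proj(im,np.c_[bc+t[:,None]*a+l*b,np.full(len(t),z)]).astype(np.float32); acc.append(cv2.remap(g,q[:,:1].copy(),q[:,1:].copy(),cv2.INTER_LINEAR).ravel())
    p=np.median(acc,0); d=np.abs(p[k:]-p[:-k]); print(name,[(round(float(t[i]+k*.0001)*1e3,1),int(p[i+k]-p[i])) for i in range(1,len(d)-1) if d[i]>=d[i-1] and d[i]>d[i+1] and d[i]>6])
L=np.r_[np.linspace(-.022,-.012,8),np.linspace(.012,.022,8)]
scan(.048,"x",(-.053,-.037),L,"top -x");scan(.048,"x",(.037,.053),L,"top +x")
for a,b in((-.04,-.02),(.02,.04)): 
    L=np.linspace(a,b,10);scan(.048,"y",(-.033,-.017),L,f"top -y {a}");scan(.048,"y",(.017,.033),L,f"top +y {a}")
L=np.linspace(-.015,.015,15);scan(.006,"x",(-.085,-.065),L,"foot -x");scan(.006,"x",(.065,.085),L,"foot +x")
L=np.linspace(-.073,-.06,9);scan(.006,"y",(-.033,-.017),L,"foot -y");scan(.006,"y",(.017,.033),L,"foot +y")
cv2.imwrite("pics/s2.png",im["pixels"][30:280,160:480])
E
```

```text
grip 18.7 [ 0.6018 -0.2632  0.1761] [-2.8  1.8 10.8] 0.0482 62.0
True
down 21.18 [0.4918 0.0061 0.209 ] [-2.4  0.7 10.3] 0.0481 66.0
open 21.52 [0.4914 0.0064 0.2085] [ 0.3  0.5 -0.8] 0.0694 0.0
low 21.88 [0.4913 0.0065 0.1868] [-1.2  0.3 -0.4] 0.0696 0.0
squeeze 22.19 [0.4915 0.0066 0.1875] [-1.8 -0.1  6.8] 0.0496 42.0
rel 22.52 [0.4914 0.0067 0.1871] [-0.4 -0.2  0.3] 0.0699 0.0
view 23.82 [0.4227 0.0174 0.3495] [-0.1  0.9  0.3] 0.0701 0.0
top -x [(-47.0, -19), (-45.0, -24)]
top +x [(45.0, -18), (46.8, 8)]
top -y -0.04 [(-24.4, 16)]
top +y -0.04 [(25.4, 17)]
top -y 0.02 [(-24.4, 21)]
top +y 0.02 [(24.6, -32)]
foot -x [(-74.2, 27)]
foot +x [(74.4, -36)]
foot -y [(-24.6, 25), (-22.8, 41)]
foot +y [(24.4, -33)]
```

The pile is square: its top edges are at ±45.0 and −24.4/+24.6 mm, against a foot at ±74.3 and ∓24.5 mm. Next I view the gauge from above in two places.

```bash
python3 - <<'E'
from station import arm
import pickle
from h import *
D={};y=-16.;u=np.array([np.cos(np.radians(y)),np.sin(np.radians(y))]);g=np.array([.464,.354])
for n,s in(("v1",-.08),("v2",0.0)):
    arm.goto([*(g+s*u),.44],down(y)); arm.sleep(.15); D[n]=arm.get_image("wrist")
pickle.dump(D,open("im5.pkl","wb")); s=arm.state(); print(s["t"],np.round(s["joints"],0))
for n in D:
    im=D[n];m=(im["pixels"].max(2)<45); e=proj(im,[[*g,.185]])[0]; m[250:]=0
    b=min(blobs(m,300),key=lambda k:np.linalg.norm(k[0]-e)); print(n,e.round(0),b[0],b[1],b[2])
    c=max(cv2.findContours(b[3].astype(np.uint8),cv2.RETR_EXTERNAL,cv2.CHAIN_APPROX_NONE)[0],key=cv2.contourArea)
    r=cv2.minAreaRect(c);print(r); print(plane(im,cv2.boxPoints(r),.185).round(4).tolist())
a=np.hstack([D[n]["pixels"][20:260,150:490] for n in D]); cv2.imwrite("pics/v.png",cv2.resize(a,(800,282),interpolation=cv2.INTER_AREA))
a=np.hstack([D[n]["pixels"][y0:y0+200,200:410] for n,y0 in(("v1",30),("v2",80))]);cv2.imwrite("pics/v.png",cv2.resize(a,(798,380),interpolation=cv2.INTER_CUBIC))
E
```

```text
26.0667 [ -87.   31.   65.   98.  -29.   71. -121.]
v1 [316. 101.] [324.4  96.4] 1806 [298  80  55  34]
((325.0, 96.5), (33.0, 54.0), 90.0)
[[0.4815, 0.3625, 0.185], [0.4708, 0.3255, 0.185], [0.4488, 0.331, 0.185], [0.4598, 0.3692, 0.185]]
v2 [318. 203.] [327.5 182.9] 923 [302 170  48  42]
((325.4757995605469, 190.42042541503906), (47.22048568725586, 40.32814407348633), 1.5074357986450195)
[[0.4617, 0.3687, 0.185], [0.4937, 0.3581, 0.185], [0.4827, 0.3229, 0.185], [0.4501, 0.3319, 0.185]]
```

View pics/v.png

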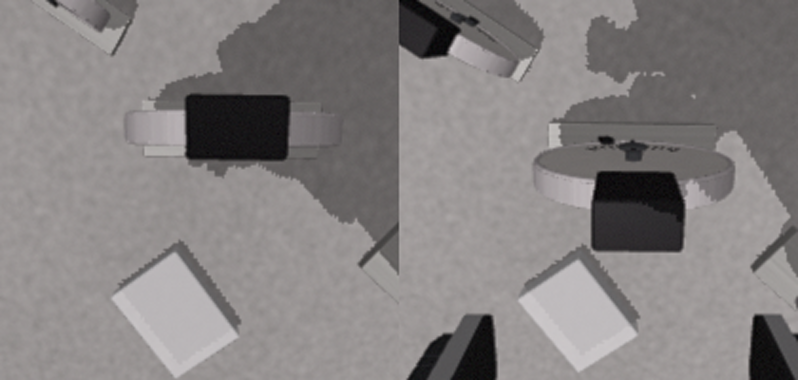

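Both views show the middle gauge's handle top: v1 has a 54×33 px rectangle centred at (325,96.5), and v2 has its far edge at row ~211. Next I refine the pose, triangulate the handle height and compute the mark angle in the dial plane from g2.

```bash
python3 - <<'E'
import pickle
from h import *
D=pickle.load(open("im5.pkl","rb"));g2=pickle.load(open("im1.pkl","rb"))["g2"]
inv=lambda im:{**im,"pixels":255-im["pixels"]}
v1,v2=D["v1"],D["v2"]
q=[(298.5,80),(352,80),(352,113.5),(298.5,113.5)]
c,r=edges(inv(v1),q,3);c,r=edges(inv(v1),c,2);C,y,s=rect(plane(v1,c,.185));print(c.round(1).tolist(),r,C.round(4),y,np.round(s,4))
c2,r2=edges(inv(v2),[(303,171),(350,171),(350,211.5),(302,211.5)],3);print("v2",c2.round(1).tolist())
for a,b in((c[3],c2[3]),(c[2],c2[2])): print("handle top corner tri",*[np.round(k,4) for k in tri([(v1,a),(v2,b)])])
ya=np.radians(y+90 if abs(y)>45 and y<0 else y); 
yaw=y-90 if y>45 else y
ux=np.array([np.cos(np.radians(yaw)),np.sin(np.radians(yaw)),0]);uy=np.array([-ux[1],ux[0],0]);G=np.array([C[0],C[1],0]);print("yaw",yaw)
def dial(px,x):
    o,d=ray(g2,px); t=((x-(o-G)@ux)/(d@ux))[:,None]; P=o+d*t-G; return np.c_[P@uy,P[:,2]]*1e3
W=lambda p:(210+p[0]/3.7-.36,130+p[1]/3.7-.36)
g=g2["pixels"].max(2);m=np.zeros_like(g,bool);m[178:196,355:375]=g[178:196,355:375]<60
tb=max(blobs(m,4),key=lambda k:k[1]);print("tab",tb[0],tb[1],tb[2])
for x in(.006,.008,.010):
    P=dial([W((447,272)),W((568,270)),tb[0],W((415,52)),W((415,490))],x);print(x,P.round(1).tolist())
    for ref in(P[0],np.array([0,80.])):
        v=P[2]-ref;w=P[1]-ref;print("   tab ang",np.degrees(np.arctan2(v[0],-v[1])).round(1),"rad",np.hypot(*v).round(1),"ptr",np.degrees(np.arctan2(w[0],-w[1])).round(1),np.hypot(*w).round(1))
E
```

```text
[[297.5, 79.5], [352.3999938964844, 79.5], [351.0, 114.69999694824219], [297.5, 112.9000015258789]] [0.   0.1  0.23 0.  ] [0.4652 0.3474 0.185 ] -106.89653815895035 [0.0392 0.0235]
v2 [[301.20001220703125, 169.3000030517578], [350.0, 169.89999389648438], [349.3999938964844, 213.0], [300.29998779296875, 211.0]]
handle top corner tri [0.46   0.37   0.1822] 0.0003
handle top corner tri [0.4477 0.3318 0.1835] 0.0001
yaw -106.89653815895035
tab [365.  186.2] 63 [361 182   9   9]
0.006 [[-113.3, -34.3], [-107.5, -105.7], [699.6, 836.6], [301.5, 347.0], [173.6, 235.0]]
   tab ang 137.0 rad 1191.3 ptr 4.6 71.6
   tab ang 137.2 rad 1030.5 ptr -30.1 214.5
0.008 [[-154.1, -72.3], [-147.6, -152.2], [756.6, 903.3], [310.6, 354.9], [167.3, 229.4]]
   tab ang 137.0 rad 1334.6 ptr 4.6 80.2
   tab ang 137.4 rad 1118.2 ptr -32.4 275.1
0.01 [[-194.9, -110.2], [-187.7, -198.8], [813.5, 970.1], [319.6, 362.8], [161.0, 223.9]]
   tab ang 137.0 rad 1477.9 ptr 4.6 88.8
   tab ang 137.6 rad 1205.9 ptr -34.0 336.1
```

```bash
python3 - <<'E'
import pickle
from h import *
g2=pickle.load(open("im1.pkl","rb"))["g2"]
yaw=-16.1
ux=np.array([np.cos(np.radians(yaw)),np.sin(np.radians(yaw)),0]);uy=np.array([-ux[1],ux[0],0]);G=np.array([.4652,.3473,0])
def dial(px,x):
    o,d=ray(g2,px); t=((x-(o-G)@ux)/(d@ux))[:,None]; P=o+d*t-G; return np.c_[P@uy,P[:,2]]*1e3
W=lambda p:(210+p[0]/3.7-.36,130+p[1]/3.7-.36)
for x in(.006,.008,.010):
    P=dial([W((447,272)),W((568,270)),(365,186.2),W((415,52)),W((415,490)),W((557,210)),W((592,195))],x);print(x,P.round(1).tolist())
    for ref in(P[0],np.array([P[0,0],80.])):
        for i in(2,1,5): v=P[i]-ref;print("   ",("","tip","tab","","","inner")[i],np.degrees(np.arctan2(v[0],-v[1])).round(1),np.hypot(*v).round(1))
S=plane(g2,[W((632,78)),W((628,462))],.012);print("sole len",np.linalg.norm(S[0]-S[1]).round(4))
E
```

```text
0.006 [[-0.2, 76.6], [-0.4, 25.9], [18.4, 22.7], [59.4, 88.4], [-58.8, 88.3], [18.0, 31.0], [23.0, 14.6]]
    tab 19.0 56.9
    tip -0.2 50.7
    inner 21.7 49.0
    tab 17.9 60.2
    tip -0.2 54.1
    inner 20.3 52.2
0.008 [[-0.1, 78.4], [-0.3, 28.2], [18.3, 25.1], [58.9, 90.2], [-58.2, 90.0], [17.9, 33.3], [22.9, 17.0]]
    tab 19.0 56.4
    tip -0.2 50.2
    inner 21.7 48.6
    tab 18.5 57.9
    tip -0.2 51.8
    inner 21.0 50.1
0.01 [[-0.0, 80.3], [-0.2, 30.6], [18.2, 27.4], [58.4, 91.9], [-57.6, 91.8], [17.8, 35.5], [22.7, 19.4]]
    tab 19.0 55.9
    tip -0.2 49.7
    inner 21.7 48.2
    tab 19.1 55.6
    tip -0.2 49.5
    inner 21.8 47.9
sole len 0.1177
```

The size fits: sole ≈118 mm, handle 39×23.5 mm with its top at 183 mm, and measurements read about 2% low throughout. So the middle gauge is the one meant. The mark is at +19.1° relative to the pointer. Next I grasp the handle along gauge y, after an IK check of the whole path.

```bash
cat > plan.py <<'E'
from h import *
yb=-8.94;bc=np.array([.4914,.0067]);ub=np.array([np.cos(np.radians(yb)),np.sin(np.radians(yb)),0]);H=.320
def pose(roll,flip,lift=0,zc=.054,dx=0,dy=0):
    """gauge yaw=base, rolled about its +x by roll (deg), sole middle on the rib -> TCP pose"""
    Rr=cv2.Rodrigues(ub*np.radians(roll))[0]; z=Rr[:,2]
    return np.r_[bc,zc]+z*(.008+H)+[0,0,lift], Rr@down(yb+flip)
E
python3 - <<'E'
from station import arm
from plan import *
g=[.4652,.3473];yg=-16.1
best=None
for flip in(0,180):
    P=[([*g,.44],down(yg+flip)),([*g,.32],down(yg+flip)),pose(0,flip,.06),pose(0,flip),pose(-19.1,flip)]
    Q=[arm.ik(*p) for p in P]; print(flip,[None if q is None else np.round(q,0).tolist() for q in Q])
E
```

```text
0 [[-87.0, 30.0, 66.0, 98.0, -29.0, 71.0, -120.0], [-82.0, 38.0, 58.0, 105.0, -37.0, 59.0, -115.0], [-58.0, 14.0, 62.0, 110.0, -13.0, 64.0, -89.0], [-59.0, 23.0, 67.0, 114.0, -25.0, 59.0, -79.0], [-70.0, 33.0, 67.0, 109.0, -14.0, 62.0, -98.0]]
180 [[-60.0, 19.0, 26.0, 97.0, -9.0, 66.0, 42.0], [-55.0, 26.0, 20.0, 104.0, -11.0, 52.0, 43.0], [49.0, 16.0, -62.0, 107.0, 16.0, 66.0, 62.0], [47.0, 22.0, -62.0, 111.0, 22.0, 60.0, 57.0], [28.0, 31.0, -62.0, 106.0, 42.0, 78.0, 31.0]]
```

```bash
python3 - <<'E'
from station import arm
from plan import *
g=[.4652,.3473];yg=-16.1
def st(m):
    s=arm.state(); print(m,round(s["t"],2),np.round(s["ee_pos"],4),np.round(s["ft_force"],1),np.round(s["moment"],2),round(s["opening"],4),round(s["gripper_force"],0))
arm.command_gripper(.085); arm.goto([*g,.42],down(yg)); arm.move_straight([*g,.322],feed=.15); st("at")
arm.command_gripper(0,80); st("grip")
arm.move_straight([*g,.43],feed=.15); st("lift")
p,R=pose(0,0,.05); arm.goto(p,R); arm.sleep(.3); st("hover")
im=arm.get_image("scene"); import pickle; pickle.dump(im,open("im6.pkl","wb"))
E
```

```text
at 27.42 [0.4655 0.3474 0.3229] [0.4 0.3 0.1] [-0.02 -0.   -0.01] 0.085 0.0
grip 27.91 [0.4654 0.3473 0.3227] [-2.1 -1.6  8.1] [-0.24  0.5   0.05] 0.0392 82.0
lift 28.77 [0.4649 0.3473 0.4291] [ 0.2  0.2 -6.8] [-0.02  0.02 -0.  ] 0.0388 81.0
hover 30.37 [0.4915 0.0073 0.4319] [-0.5  1.  -5. ] [0.03 0.05 0.04] 0.0392 81.0
```

```bash
sed -i 's/H=.320/H=.3225/' plan.py; python3 - <<'E'
from station import arm
from plan import *
def st(m):
    s=arm.state(); print(m,round(s["t"],2),np.round(s["ee_pos"],4),np.round(s["ft_force"],1),np.round(s["moment"],2)); return s
p,R=pose(0,0,.006); arm.move_straight(p,R,feed=.12); arm.sleep(.3); F0=st("near")["ft_force"][2]
h=arm.move_straight(p-[0,0,.012],feed=.008,until_force=2.0); print(h); s=st("touch"); arm.sleep(.3); s=st("rest")
E
```

```text
near 31.21 [0.4915 0.0067 0.3909] [ 0.4 -0.6 -5.1] [-0.05 -0.03  0.04]
True
touch 32.05 [0.4914 0.0067 0.3845] [0.6 1.3 5.8] [0.1  0.09 0.01]
rest 32.35 [0.4914 0.0067 0.3845] [-0.1  0.8  5.8] [ 0.02 -0.01 -0.  ]
```

```bash
cat > rock.py <<'E'
from station import arm
from plan import *
F0=-5.1
def F():
    arm.sleep(.12); return np.mean([arm.state()["ft_force"][2] for _ in range(3)])-F0
def settle(roll,zc,target=3.,tol=1.2,k=15000.,n=5):
    for _ in range(n):
        f=F()
        if abs(f-target)<tol: break
        zc+=np.clip((f-target)/k,-.0003,.0004); p,R=pose(roll,0,0,zc); arm.move_straight(p,R,feed=.01)
    return zc,f
E
python3 - <<'E'
from rock import *
zc=.3845-H-.008
zc,f=settle(0,zc); print("rest zc",round(zc,5),"f",round(f,2),"t",arm.state()["t"])
for r in np.arange(-2.4,-19.3,-2.4)[:8]:
    if r<-18: r=-19.1
    p,R=pose(r,0,0,zc+.0001); arm.move_straight(p,R,feed=.05); f0=F(); zc,f=settle(r,zc,n=2); s=arm.state()
    print(round(r,1),"zc",round(zc,5),"f",round(f0,1),round(f,1),np.round(s["ft_force"],1),round(s["t"],2))
np.save("zc.npy",zc)
E
```

```text
rest zc 0.05396 f 3.51 t 33.575
-2.4 zc 0.05396 f 3.3 4.1 [ 0.5  1.4 -1. ] 34.23
-4.8 zc 0.05396 f 3.9 3.9 [ 0.7  0.  -1.2] 34.89
-7.2 zc 0.05396 f 3.9 2.3 [ 1.1  0.9 -2.8] 35.55
-9.6 zc 0.05396 f 4.0 3.4 [ 0.3  0.6 -1.7] 36.21
-12.0 zc 0.05396 f 4.6 3.5 [ 0.6  1.5 -1.6] 36.87
-14.4 zc 0.05396 f 4.1 3.7 [ 0.5  2.3 -1.4] 37.52
-16.8 zc 0.05396 f 3.2 3.0 [-0.2  2.5 -2.1] 38.18
-19.1 zc 0.05411 f 2.1 6.7 [ 0.2  2.2 -2.6] 39.45
```

```bash
python3 - <<'E'
from rock import *
import pickle
arm.sleep(.4);s=arm.state();print(s["t"],np.round(s["ft_force"],1),np.round(s["ee_pos"],4))
S=arm.get_image("scene");W=arm.get_image("wrist");pickle.dump((S,W),open("im7.pkl","wb"))
R=np.array(s["ee_rot"]);zg=-R[:,2];xg=R[:,0];yg=np.cross(zg,xg);O=np.array(s["ee_pos"])-zg*H
print("roll",np.degrees(np.arctan2(zg@np.cross(ub,[0,0,1])*-1,zg[2])).round(2), "O",O.round(4))
def pt(ang,r,x=.008): a=np.radians(ang); return O+zg*.08+xg*x+r*(yg*np.sin(a)-zg*np.cos(a))
for n,im in(("scene",S),("wrist",W)): print(n,"axle",proj(im,pt(0,0)).round(1),"mark19",proj(im,pt(19.1,56)).round(1),"tip19",proj(im,pt(19.1,50)).round(1))
a=np.zeros((600,800,3),np.uint8)
q=proj(S,pt(0,20))[0].astype(int);c=S["pixels"][q[1]-50:q[1]+50,q[0]-35:q[0]+32];a[:600,:400]=cv2.resize(c,(400,600),interpolation=cv2.INTER_CUBIC)
q=proj(W,pt(10,50))[0].astype(int);y0=max(q[1]-60,0);x0=q[0]-50;c=W["pixels"][y0:y0+120,x0:x0+80];print("crops",q,x0,y0);a[:,400:]=cv2.resize(c,(400,600),interpolation=cv2.INTER_CUBIC)
cv2.imwrite("pics/fin.png",a)
E
```

```text
39.85 [ 0.2  2.4 -3.6] [0.5082 0.1135 0.3664]
roll 19.11 O [0.4917 0.0092 0.0616]
scene axle [[325.5 186.8]] mark19 [[313.7 489.4]] tip19 [[313.7 488.6]]
wrist axle [[317.6 199.4]] mark19 [[210.9  99.9]] tip19 [[210.9  99.9]]Traceback (most recent call last):
  File "<stdin>", line 10, in <module>
cv2.error: OpenCV(4.12.0) /io/opencv/modules/imgproc/src/resize.cpp:4208: error: (-215:Assertion failed) !ssize.empty() in function 'resize'
```

```bash
cat > chk.py <<'E'
import pickle
from plan import *
def chk(S,W,s,out):
    R=np.array(s["ee_rot"]);zg=-R[:,2];xg=R[:,0];yg=np.cross(zg,xg);O=np.array(s["ee_pos"])-zg*H
    def pt(ang,r,x=.008): a=np.radians(ang); return O+zg*.08+xg*x+r*(yg*np.sin(a)-zg*np.cos(a))
    a=np.zeros((600,800,3),np.uint8)
    for i,(n,im) in enumerate((("scene",S),("wrist",W))):
        print(n,"axle",proj(im,pt(0,0)).round(1),"mark",proj(im,pt(19.1,.056)).round(1),"tip0",proj(im,pt(0,.05)).round(1))
        q=proj(im,pt(0,.02) if i==0 else pt(19,.04))[0].astype(int);w,h=((40,60),(40,60))[i];x0=np.clip(q[0]-w,0,640-2*w);y0=np.clip(q[1]-h,0,400-2*h);print("crop",x0,y0)
        a[:,i*400:i*400+400]=cv2.resize(im["pixels"][y0:y0+2*h,x0:x0+2*w],(400,600),interpolation=cv2.INTER_CUBIC)
    if out: cv2.imwrite(out,a)
    return O,xg,yg,zg
E
python3 - <<'E'
from chk import *
from station import arm
S,W=pickle.load(open("im7.pkl","rb"));chk(S,W,arm.state(),"pics/fin.png")
E
```

```text
scene axle [[325.5 186.8]] mark [[325.  199.7]] tip0 [[319.9 200.4]]
crop 283 132
wrist axle [[317.5 199.5]] mark [[297.9 181.1]] tip0 [[317.5 181.9]]
crop 262 125
```

View pics/fin.png

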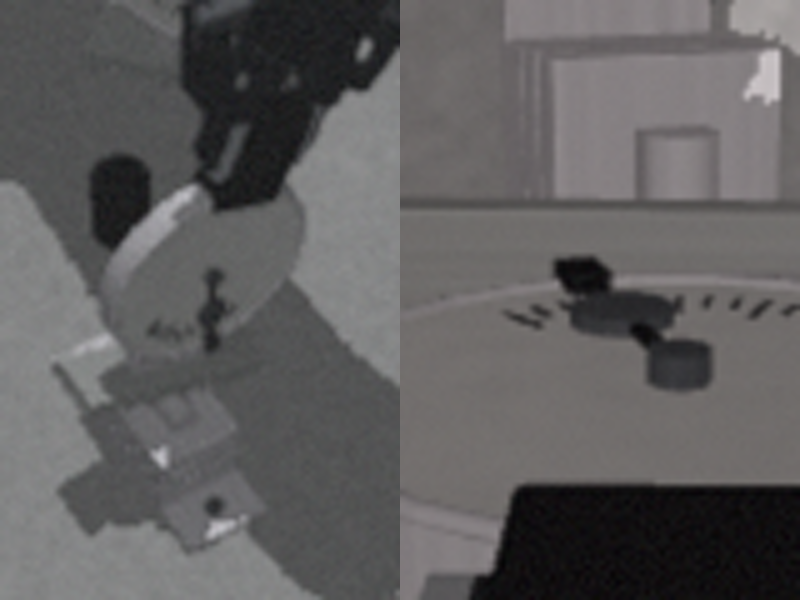

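The scene crop (left) shows the gauge leaning with pointer and tab in one line down to (210,340). The wrist crop (right) shows the hub at (680,365), the pointer weight at (622,314) and the tab at (583,275), nearly collinear. I check the angles by casting rays onto the dial plane.

```bash
python3 - <<'E'
from chk import *
from station import arm
S,W=pickle.load(open("im7.pkl","rb"));s=arm.state();O,xg,yg,zg=chk(S,W,s,None)
px=np.array([[680,362],[622,314],[583,275],[645,336]])
px=np.c_[262+(px[:,0]-400+.0)/5-.4,125+px[:,1]/5-.4]
for x in(.007,.009,.012):
    o,d=ray(W,px);P=o+d*((x-(o-O)@xg)/(d@xg))[:,None]-O;Y=P@yg;Z=P@zg-.08
    print(x,"ang",np.degrees(np.arctan2(Y-Y[0]*0,-Z)).round(1),"r",np.hypot(Y,Z).round(4),"axle",Y[0].round(4),Z[0].round(4))
# scene: tab/pointer dark pixels
sp=np.array([[215,278],[212,308],[210,338]]);sp=np.c_[283+sp[:,0]/5-.4,132+sp[:,1]/5-.4]
o,d=ray(S,sp);P=o+d*((.008-(o-O)@xg)/(d@xg))[:,None]-O;print("scene ang",np.degrees(np.arctan2(P@yg,-(P@zg-.08))).round(1),(P@yg).round(4),(P@zg).round(4))
E
```

```text
scene axle [[325.5 186.8]] mark [[325.  199.7]] tip0 [[319.9 200.4]]
crop 283 132
wrist axle [[317.5 199.5]] mark [[297.9 181.1]] tip0 [[317.5 181.9]]
crop 262 125
0.007 ang [-0.4 15.8 16.7 14.3] r [0.0089 0.037  0.0648 0.0234] axle -0.0001 -0.0089
0.009 ang [-1.  18.8 18.3 19. ] r [0.0029 0.0305 0.0575 0.0173] axle -0.0 -0.0029
0.012 ang [-179.6   26.7   21.8   38.7] r [0.0061 0.021  0.0467 0.0087] axle -0.0 0.0061
scene ang [32.6 17.5 17.7] [0.001 0.008 0.016] [0.0784 0.0547 0.0298]
```

```bash
python3 - <<'E'
from rock import *
zc=float(np.load("zc.npy")); zc,f=settle(-19.1,zc,3.,.8,n=4); arm.sleep(.5); print("zc",zc,"f",round(F(),2),arm.state()["t"])
im=arm.get_image("wrist");s=arm.state();u=ub[:2];n=np.array([-u[1],u[0]])
g=cv2.GaussianBlur(im["pixels"].astype(np.float32).mean(2),(0,0),.6)
def scan(z,a,b,rng,lat,name,k=6):
    t=np.arange(*rng,.0002);acc=[]
    for l in lat:
        q=proj(im,np.c_[bc+t[:,None]*a+l*b,np.full(len(t),z)]).astype(np.float32); acc.append(cv2.remap(g,q[:,:1].copy(),q[:,1:].copy(),cv2.INTER_LINEAR).ravel())
    p=np.median(acc,0); d=np.abs(p[k:]-p[:-k]); print(name,[(round(float(t[i]+k*.0001)*1e3,1),int(p[i+k]-p[i])) for i in range(1,len(d)-1) if d[i]>=d[i-1] and d[i]>d[i+1] and d[i]>5])
L=np.linspace(.030,.043,10);scan(.048,n,u,(-.034,-.016),L,"rib -y");scan(.048,n,u,(.016,.034),L,"rib +y")
scan(.048,u,n,(.037,.055),np.linspace(-.02,.02,15),"rib +x")
L=np.linspace(.055,.072,10);scan(.006,n,u,(-.034,-.016),L,"foot -y");scan(.006,n,u,(.016,.034),L,"foot +y");scan(.006,u,n,(.066,.083),np.linspace(-.018,.018,15),"foot +x")
print(round(s["opening"],4),s["gripper_force"],np.round(s["ft_force"],1),np.abs(s["dq"]).max())
E
```

```text
zc 0.05403151419376429 f 3.26 41.05
rib -y [(-24.6, 49), (-19.6, -20), (-19.2, -21)]
rib +y [(24.6, -18), (27.6, 6)]
rib +x [(45.2, -15), (49.6, 16)]
foot -y [(-25.4, -17)]
foot +y [(24.6, -12)]
foot +x [(73.0, 32), (75.0, -31), (77.2, 9)]
0.0393 81.61674857139587 [ 0.2  1.4 -2.2] 0.1789863040664772
```

The pile is still square (rib plate ±24.6 and +45.2 mm, foot +24.6/−25.4 and +75 mm), the contact force is about 3 N and the pointer is on the mark, so I'm handing the job in.

```bash
python3 -c "
from station import arm
arm.sleep(.5);print(arm.state()['ft_force']);print(arm.finish_job())"
```

```text
[ 0.63051649  1.52568166 -2.98401999]
the job is handed in; nothing more can be done
None
```

I handed the job in at about 41.6 s: the pile is square to within about 0.5 mm, and the middle gauge is held on the rib at about 2–3 N, rolled 19.1° with its pointer within about 1° of the mark centre.

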